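# Feel the gap of the sole press with a taper gauge

## Task

Pick up the orange-handled taper gauge from the turntable and lay its steel blade flat on the front ledge of the green press's lower plate, pointing straight into the press but still short of the brass upper plate. Then gently slide it in, flat on the lower plate, until it drags snugly between the two plates without prising the brass plate up, and finish still gripping the gauge at that depth. Leave the other tools on the turntable alone.

Things in the scene. Friction and masses are not known exactly. Their poses are not given: they have to be found in the camera images.
- gauge_handle (a point): Centre of the orange handle (60 long x 20 wide x 36 mm high box) of the taper gauge, half-way up, 18 mm above the gauge's flat underside. The gauge is 160 mm long and weighs about 150 g; it lies flat on the turntable, blade along the point's +x, handle width along y, z up. The handle is gripped across its width.
- gauge_tip (a point): Tip of the gauge's steel blade, at its underside, 130 mm ahead (+x) of the handle centre. The blade is 100 mm long and 24 mm wide; flat underside level with the handle's underside; its top slopes evenly from 3 mm thick at the tip to 15 mm where it meets the handle. Axes as for gauge_handle.
- turntable: Round wooden lazy-susan, diameter 400 mm, locked so that it does not turn; origin at the centre of its underside on the slab, top 30 mm above it.
- press: Green bench press, fixed. Its lower plate is a level steel plate, 160 mm long (x) x 90 mm wide (y), its top face 45 mm above the slab. Origin on the slab under the middle of the mouth (where the gap begins); +x points into the press. The lower plate reaches 50 mm out in front of the mouth (the front ledge, with free air below it and before it). Column and knob of the press rise up to 142 mm above the slab, at least 29 mm behind the mouth.
- apron (a point): Middle of the front top edge of the press's lower plate, 45 mm above the slab, 50 mm in front of the mouth; axes as press.
- lip (a point): Middle of the front part of the brass upper plate's underside, 4 mm behind the plate's rounded front edge (radius 4 mm); axes as press. Upper plate 70 mm wide, 12 mm thick. The gap under it to the lower plate is set anew each time, 6.5 to 11 mm.
- jaw (a joint): Lift of the brass upper plate in m, 0 at rest; up is positive. It is pressed down on its stop with about 10 N by weight and spring, and 1.5 N more for each mm of lift. The blade slides on both plates with a friction coefficient of about 0.5, so a light downward touch alone already drags a little; a snug blade drags 4 N or more beyond that.
- last: Bystander: black cast-iron tripod last, 100 mm tall, 100 mm across the feet, on the turntable; origin at the centre of its underside.
- heel_block: Bystander: red rubber heel block, 78 x 55 x 18 mm, on the turntable; origin at its underside.
- hammer: Bystander: small steel hammer, 200 mm long, dark lacquered handle, lying on the turntable along its x axis; origin at its underside.
- setter: Bystander: brass eyelet setter, 115 mm long, lying on the turntable along its x axis; origin at its underside.
There are look-alikes about, which are no part of the job. Of the things that look like the part that bears gauge_handle, the middle-sized one is meant.

How it is judged (in metres and radians):
On the way:
1. the gripped gauge lies flat on the front ledge of the lower plate, pointing into the press, its tip still short of the upper plate (contact force between gauge and the fingers above 1 N and contact force between gauge and press above 0.3 N and angle between gauge_tip's own z axis and vertical below 0.07 rad and angle between the x axis of gauge_tip and the x axis of press, either way round below 0.15 rad and x of gauge_tip in the frame of press between -0.045 and 0 m and z of gauge_tip in the frame of press above 0.042 m), for 0.15 s.
At the end, for the whole second after the job is handed in: Gauge still gripped (over 1 N), at rest, flat within 4 and straight within 8 degrees, tip 20 to 90 mm inside the mouth, pressing the upper plate (over 1 N) and the lower plate (over 0.3 N); upper plate lifted less than 2 mm; other tools moved less than 20 mm (contact force between gauge and the fingers above 1 N and contact force between gauge and jaw above 1 N and contact force between gauge and press above 0.3 N and value of joint jaw below 0.002 m and x of gauge_tip in the frame of press between 0.02 and 0.09 m and angle between gauge_tip's own z axis and vertical below 0.07 rad and angle between the x axis of gauge_tip and the x axis of press, either way round below 0.15 rad and linear speed of gauge below 0.01 m/s and distance of each of last, heel_block, hammer, setter from where it was at the start of the episode below 0.02 m); the arm keeps its last pose, push and grip.
It fails at once if the brass upper plate is prised up by more than 4 mm (value of joint jaw above 0.004 m).
It fails at once if another tool on the turntable is shoved by more than 20 mm (distance of any of last, heel_block, hammer, setter from where it was at the start of the episode above 0.02 m).
It also fails if it takes over 67 s, if anything falls off the work surface, if the arm or the gripper's body presses on something with over 40 N, if the wrist force passes 120 N, or if a joint passes its speed limit or range.

## Robot

A 6-joint arm with a two-finger parallel gripper is mounted at the origin on the work surface. World frame = base frame: x ahead of the robot, y to its left, z up, the work surface at z = 0. Lengths are in mm, angles in degrees, forces in N, time in s.
With the tool pointing down it reaches from about 300 to 850 mm from the base axis. Payload 4.2 kg.
Tool frame: the origin (TCP) lies midway between the tips of the shut fingers; the grasp point (between the pads) lies env.hold_point_z behind it (env.hold_point_z is the distance from the TCP to the grasp point, in mm); z points along the fingers, y is the line along which they close (so a half turn about z gives the same grasp; the last joint's range is limited). The gripper opens to 91 mm and grips with 3 to 60 N. Pads are 32 mm wide; open, the fingers measure 118 mm over their backs; the gripper's body (76 mm by 178 mm) begins 60 mm behind the grasp point.
Start: joints at [74.714, 18.312, 89.639, -0, 72.044, -1.146], TCP at [140.475, 557.593, 213.976] pointing down, gripper open.
Joint ranges: [-177.97, 177.97], [-48.28, 115.42], [12.27, 149.76], [-77.06, 257.06], [2.81, 150.46], [-146.56, 146.56]. Speed limits (degrees/s): [147.25, 147.25, 180, 180, 180, 180].

## Interface

Orientations are given as [roll, pitch, yaw] about the fixed x, y, z axes, in that order (R = Rz(yaw) Ry(pitch) Rx(roll)).
In Python, from workcell import env, viewer, spotter gives the robot as it stands.
- The arm moves only by the tool apply_moves, never from a script. Its arguments are lists of equal length, an entry for each row: "delta_pos": the shift along the world's x, y, z normalised to -1 to 1, where 1 is 120 mm, a list of three; "rot": the turn, a rotation vector about the world's x, y, z normalised to -1 to 1, where 1 is 1.5 rad, a list of three; "hand": the opening, from 0 (shut) to 1 (fully open). A call has 1 to 10 rows; each row is the pose to reach, as a shift and turn from the pose commanded when the call began; what a row does not reach only later rows make up. A row lasts 1/12 s, in which the tool goes at most 41.7 mm and 7.16 degrees, less where a joint would pass 70% of its speed; a pose out of reach is approached as far as the arm can. A call with a number of a shift or a turn outside -1 to 1 is refused whole. A call with a gripper value outside its range is refused whole. The fingers move at their own pace and stop on an object; "newtons" is the grip in N (left out, the last holds). Time passes only in rows, so rows that repeat a pose let the fingers close. It gives the time, the measured TCP pose, the force, the opening and the grip force at its end, in the units of the state.
- env.state(): the state, without advancing time (a new reading comes with each control period).
- viewer.grab_frame(name): name is "scene" or "top"; returns a dict with "pixels" (420x560x3 uint8, red, green, blue), "camera_matrix" (3x3 intrinsics, pixels), "R" (3x3) and "t" (3): a world point X has camera coordinates R X + t. Camera axes: x right, y down, z forward; pixel columns grow to the right and rows downward; lengths in mm; the calibration is good to about 2 mm. A picture is of the moment at which its call begins. There is no depth.
- env.job_done(): hands the job in; it is judged then, once.
Trained networks look in a picture, given as the dict that the camera call returned (one of the last four; its "shot" number tells which), for a name from the list of things; names that differ only in an ending like _2 or _b are one class to them, and where a whole thing is asked for, a point or a joint stands for the part that bears it (a point fixed in the world has none). Each returns a list of dicts, best first, with "score" (0 to 1); they miss things now and then, are a little off and sometimes report something else, mostly with a low value. They report only what shows in the picture. A call takes as long as a camera call. They do not tell look-alikes from the thing itself.
- spotter.trace(picture, query): "mask" (420x560 bool, what is visible of it) and "box" ([centre column, centre row, width, height] in pixels, round what is visible of it).
- spotter.landmark_of(picture, query): "position" ([column, row] in pixels: a listed point, or the origin of a listed thing).
The state is a dict: "time_s": time; "qpos": joint angles; "qvel": joint speeds; "effort": joint torques, N m; "ee_pos": TCP position; "ee_rot": TCP orientation; "force": force on the tool from outside, world axes, zero at the start; "torque": the same for the moment, N m; "gripper_width": finger opening in mm; "gripper_force": force on a finger pad.
Only numpy, scipy, OpenCV 4.12 (cv2) and the standard library are available. Lean on these libraries where they do the work, as an engineer would, in place of code of your own. Each camera call takes 0.05 s, during which the arm holds its last target. There are 200 camera calls.

## Working session

There is one attempt and no reset: what is moved stays moved. The work goes in short steps, Python scripts to look and compute and a tool call to move; the robot and the scene stay as the last step left them, time stands still between calls to the robot, and variables do not carry over. Pictures are saved under pics/ and viewed, at most 10 in all, crops included, and the job is handed in when it is done.

Besides the shell and the picture viewer there is one more tool, called after "Call:" by a JSON object that holds its "fn" and its "kwargs", one argument or row to a line. apply_moves: Moves the arm, as the interface text tells. Its arguments: {"type":"object","properties":{"delta_pos":{"type":"array"},"rot":{"type":"array"},"hand":{"type":"array"},"newtons":{"type":"number"}},"required":["delta_pos","rot","hand"]}

```bash
mkdir -p pics; cat > h.py <<'E'
import numpy as np, cv2
from workcell import env, viewer, spotter
def ray(p,px):
    K,R,t=[np.array(p[k],float) for k in("camera_matrix","R","t")]
    t=t.ravel(); return -R.T@t, R.T@np.linalg.inv(K)@np.array([px[0],px[1],1.])
def onz(p,px,z):
    c,d=ray(p,px); return c+d*(z-c[2])/d[2]
def proj(p,X):
    K,R,t=[np.array(p[k],float) for k in("camera_matrix","R","t")]
    x=K@(R@np.array(X,float)+t.ravel()); return x[:2]/x[2]
def tri(p,a,q,b):
    c1,d1=ray(p,a);c2,d2=ray(q,b)
    s=np.linalg.lstsq(np.c_[d1,-d2],c2-c1,rcond=None)[0]
    A,B=c1+s[0]*d1,c2+s[1]*d2; return (A+B)/2,np.linalg.norm(A-B)
def save(p,n,box=None,f=1):
    im=p["pixels"][:,:,::-1]
    if box: im=im[box[1]:box[3],box[0]:box[2]]
    cv2.imwrite("pics/"+n,cv2.resize(im,None,fx=f,fy=f,interpolation=cv2.INTER_CUBIC))
E
python3 - <<'E'
from h import *
np.set_printoptions(precision=1,suppress=True)
print(env.hold_point_z, env.state())
P={n:viewer.grab_frame(n) for n in("scene","top")}
both=np.hstack([P["scene"]["pixels"],P["top"]["pixels"]])[:,:,::-1]
for n in P: save(P[n],n+".png",None,1.4)
for q in["gauge_handle","gauge_tip","press","apron","lip","turntable","last","heel_block","hammer","setter"]:
  for n in P:
    print(q,n,[(np.array(r["position"]).round(1).tolist(),round(r["score"],2)) for r in spotter.landmark_of(P[n],q)[:4]])
for n in P: print(n,[(np.array(r["box"]).round().tolist(),int(r["mask"].sum()),round(r["score"],2)) for r in spotter.trace(P[n],"gauge_handle")[:5]])
E
```

```text
18.8 {'time_s': 0.0, 'qpos': array([74.7, 18.3, 89.7, -0. , 72. , -1.1]), 'qvel': array([ 0. , -0.1, -0. , -0. ,  0. ,  0. ]), 'effort': array([ -0. , -41.2, -23.2,   0.1,   0. ,  -0. ]), 'ee_pos': array([140.3, 557.1, 213.2]), 'ee_rot': array([-179.9,   -0. ,  165.9]), 'force': array([-0.3, -0.1,  0.3]), 'torque': array([-0.,  0.,  0.]), 'gripper_force': 0.0, 'gripper_width': 91.74726265263058}
gauge_handle scene [([292.8, 224.0], 0.89), ([416.9, 232.9], 0.83), ([459.8, 383.2], 0.81)]
gauge_handle top [([108.9, 247.8], 0.75), ([257.0, 215.0], 0.64), ([363.2, 177.5], 0.6), ([213.1, 306.8], 0.5)]
gauge_tip scene [([395.9, 323.9], 0.83), ([399.2, 254.7], 0.64)]
gauge_tip top [([167.2, 242.2], 0.72), ([256.1, 216.7], 0.71), ([253.5, 180.8], 0.59), ([202.2, 278.1], 0.49)]
press scene [([187.1, 172.2], 0.82)]
press top [([363.6, 177.5], 0.57)]
apron scene [([199.5, 150.0], 0.67)]
apron top [([372.1, 184.5], 0.83), ([257.7, 216.4], 0.58)]
lip scene [([182.2, 158.3], 0.69)]
lip top [([367.9, 172.2], 0.67), ([370.1, 186.6], 0.29)]
turntable scene [([273.1, 264.1], 0.97)]
turntable top [([241.6, 193.3], 0.9)]
last scene [([220.5, 261.8], 0.68), ([183.3, 159.1], 0.65)]
last top [([259.3, 158.3], 0.7), ([286.6, 189.9], 0.39)]
heel_block scene [([247.5, 298.2], 0.74)]
heel_block top [([223.9, 164.0], 0.69)]
hammer scene [([326.1, 285.4], 0.83)]
hammer top [([206.0, 212.3], 0.8)]
setter scene [([237.5, 225.9], 0.7)]
setter top [([283.9, 188.2], 0.53)]
scene [([438.0, 361.0, 91.0, 88.0], 2242, 0.95), ([280.0, 236.0, 55.0, 44.0], 664, 0.72)]
top [([130.0, 245.0, 72.0, 14.0], 731, 0.77), ([212.0, 295.0, 15.0, 32.0], 175, 0.68), ([254.0, 202.0, 9.0, 42.0], 300, 0.54)]
```

View pics/scene.png

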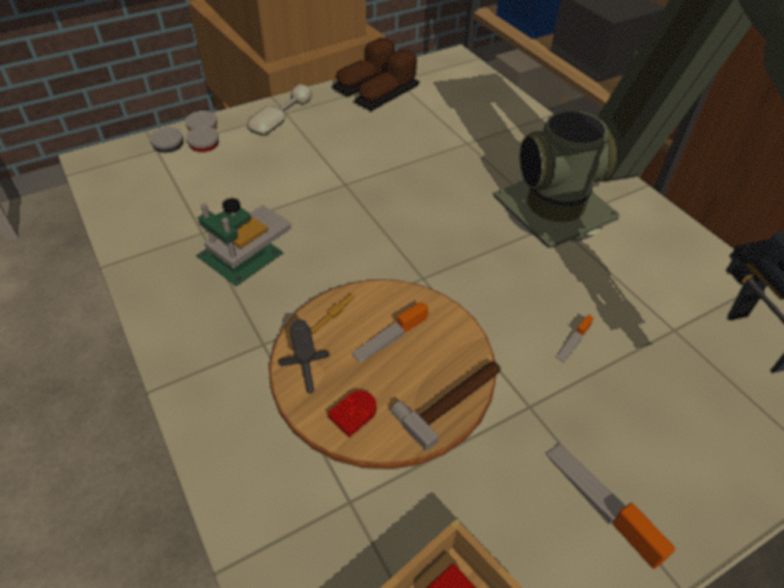

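View pics/top.png

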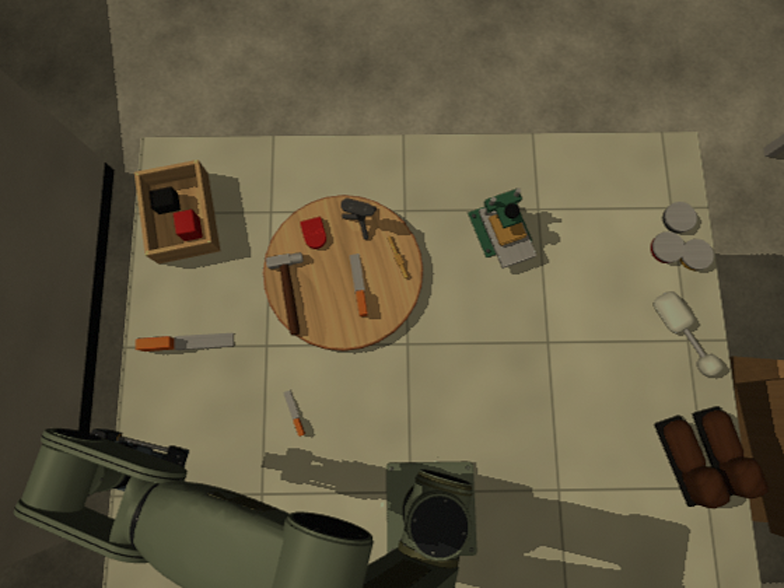

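Scene view: the orange-handled candidates are the large one at about (462,383), the middle-sized one on the turntable at (293,224) and the small one at (417,233). In the top view they are at (109,248), (258,215) and (213,307). I choose the one on the turntable. The press is at about (170,165) in scene and (365,168) in top, with its mouth facing the lower right in top.

```bash
python3 - <<'E'
from h import *
a=viewer.grab_frame("scene");b=viewer.grab_frame("top")
def c(p,x,y,w=100,h=75,f=4): return cv2.resize(p["pixels"][y:y+h,x:x+w,::-1],None,fx=f,fy=f,interpolation=cv2.INTER_CUBIC)
im=np.vstack([np.hstack([c(a,235,195),c(b,215,165)]),np.hstack([c(a,130,135),c(b,320,125)])])
cv2.imwrite("pics/crop.png",im)
np.savez("p0.npz",**{n+k:np.array(p[k]) for n,p in(("a",a),("b",b)) for k in("pixels","camera_matrix","R","t")})
E
```

```text
(no output)
```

View pics/crop.png

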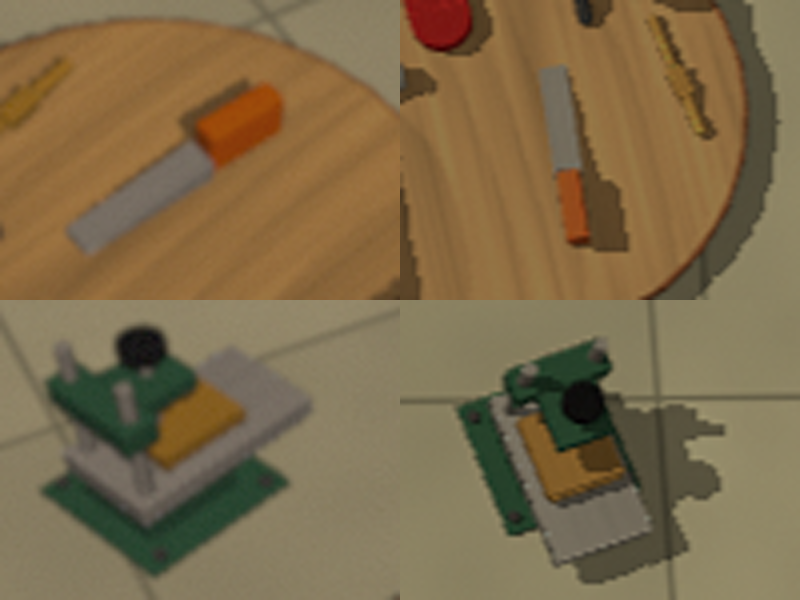

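The middle gauge has a clear orange handle and a grey blade. Its tip is at about (255,256) in scene and (253,182) in top. The press ledge faces the upper right in scene and the lower right in top. Next I fit both poses from corner keypoints.

```bash
cat > fit.py <<'E'
from h import *
from scipy.optimize import least_squares
Z=np.load("p0.npz"); a,b=[{k:Z[n+k] for k in("pixels","camera_matrix","R","t")} for n in "ab"]
np.set_printoptions(precision=1,suppress=True)
def fit(pts,z0,x0):
    def res(v):
        c,s=np.cos(v[2]),np.sin(v[2]); o=[]
        for p,px,(x,y,z) in pts: o.append(proj(p,[v[0]+c*x-s*y,v[1]+s*x+c*y,z0+z])-px)
        return np.ravel(o)
    r=least_squares(res,x0,loss="soft_l1",x_scale=[1,1,.01]); print(r.x[:2],np.degrees(r.x[2])); print(res(r.x).reshape(-1,2)); return r.x
S=lambda x,y,o:np.array(o)+np.array([x,y])/4-.4
ga,gb,pa,pb=(235,195),(215,165),(130,135),(320,125)
G=[(a,S(67,232,ga),(130,-12,3)),(a,S(92,255,ga),(130,12,0)),(a,S(197,122,ga),(30,-10,36)),(a,S(270,85,ga),(-30,-10,36)),(a,S(282,97,ga),(-30,10,36)),(a,S(207,140,ga),(30,10,36)),(a,S(218,167,ga),(30,10,0)),(a,S(280,126,ga),(-30,10,0)),
(b,S(140,70,gb),(130,12,3)),(b,S(166,66,gb),(130,-12,3)),(b,S(157,170,gb),(30,10,36)),(b,S(180,170,gb),(30,-10,36)),(b,S(168,244,gb),(-30,10,36)),(b,S(188,240,gb),(-30,-10,36))]
P=[(a,S(310,105,pa),(-50,45,0)),(a,S(238,47,pa),(-50,-45,0)),(a,S(65,155,pa),(110,-45,0)),(a,S(148,212,pa),(110,45,0)),
(b,S(158,265,pb),(-50,45,0)),(b,S(250,227,pb),(-50,-45,0)),(b,S(92,97,pb),(110,45,0))]
g0=onz(b,(257,215),48); q0=onz(b,(365,177),45)
print(g0,q0, onz(b,(241.6,193.3),0), onz(a,(273,264),0), onz(b,(372.1,184.5),45),onz(a,(199.5,150),45))
g=fit(G,30,[*g0[:2],0]); p=fit(P,45,[*q0[:2],.35])
E
python3 fit.py
```

```text
[482.3 161.7  48. ] [ 613.  -214.3   45. ] [571.2 218.5   0. ] [565.5 206.1   0. ] [ 585.7 -237.3   45. ] [ 570.4 -235.6   45. ]
[475.7 158.5] 8.965606707614377
[[-0.2 -1.2]
 [-0.6  0. ]
 [-0.6 -0.7]
 [-0.8 -2.4]
 [ 1.3 -0.8]
 [ 1.9 -0.4]
 [-1.3  1.9]
 [ 0.9  1. ]
 [-0.8  0.2]
 [-0.5  0.1]
 [-0.5  0.7]
 [-0.3 -0.3]
 [-0.4 -0.5]
 [ 0.5 -0.5]]
[ 626.1 -212.7] 19.66702597107662
[[ 1.  -2.1]
 [-1.7 -0.8]
 [-0.7 -0.5]
 [-0.8  0.1]
 [-1.1 -0.1]
 [-0.2  0.7]
 [-2.2  0.8]]
```

Call:
{"fn": "apply_moves", "kwargs": {
  "delta_pos": [
    [0.6875,-0.8333,0],
    [0.6875,-0.8333,0],
    [0.6875,-0.8333,0],
    [0.6875,-0.8333,0],
    [0.6875,-0.8333,0]
  ],
  "rot": [
    [0,0,0.27],
    [0,0,0.27],
    [0,0,0.27],
    [0,0,0.27],
    [0,0,0.27]
  ],
  "hand": [0.65,0.65,0.65,0.65,0.65]
}}

```text
time_s: 1.72
ee_pos: [224.4, 455.5, 214.3]
ee_rot: [-180.0, 0.0, -171.1]
force: [-0.6, -0.9, -0.4]
gripper_width: 61.0
gripper_force: 0.0
```

Call:
{"fn": "apply_moves", "kwargs": {
  "delta_pos": [
    [0.6875,-0.8333,0],
    [0.6875,-0.8333,0],
    [0.6875,-0.8333,0],
    [0.6875,-0.8333,0],
    [0.6875,-0.8333,0]
  ],
  "rot": [
    [0,0,0],
    [0,0,0],
    [0,0,0],
    [0,0,0],
    [0,0,0]
  ],
  "hand": [0.65,0.65,0.65,0.65,0.65]
}}

```text
time_s: 2.13
ee_pos: [306.4, 357.1, 214.2]
ee_rot: [179.9, 0.0, -171.2]
force: [0.6, 0.9, 0.1]
gripper_width: 59.3
gripper_force: 0.0
```

Call:
{"fn": "apply_moves", "kwargs": {
  "delta_pos": [
    [0.6875,-0.8333,0],
    [0.6875,-0.8333,0],
    [0.6875,-0.8333,0],
    [0.6875,-0.8333,0],
    [0.6875,-0.8333,0]
  ],
  "rot": [
    [0,0,0],
    [0,0,0],
    [0,0,0],
    [0,0,0],
    [0,0,0]
  ],
  "hand": [0.65,0.65,0.65,0.65,0.65]
}}

```text
time_s: 2.55
ee_pos: [388.7, 258.1, 214.0]
ee_rot: [179.9, 0.0, -171.1]
force: [-1.0, 1.0, -0.1]
gripper_width: 59.6
gripper_force: 0.0
```

Call:
{"fn": "apply_moves", "kwargs": {
  "delta_pos": [
    [0.6875,-0.8333,-0.7],
    [0.6875,-0.8333,-0.7],
    [0.6875,-0.8333,-0.7],
    [0.6875,-0.8333,-0.7],
    [0.6875,-0.8333,-0.7],
    [0.6875,-0.8333,-0.7]
  ],
  "rot": [
    [0,0,0],
    [0,0,0],
    [0,0,0],
    [0,0,0],
    [0,0,0],
    [0,0,0]
  ],
  "hand": [0.65,0.65,0.65,0.65,0.65,0.65]
}}

```text
time_s: 3.05
ee_pos: [469.8, 159.3, 129.0]
ee_rot: [179.9, -0.2, -171.0]
force: [0.1, 0.5, 0.4]
gripper_width: 59.3
gripper_force: 0.0
```

Call:
{"fn": "apply_moves", "kwargs": {
  "delta_pos": [
    [0,0,-0.45],
    [0,0,-0.45],
    [0,0,-0.45],
    [0,0,-0.45]
  ],
  "rot": [
    [0,0,0],
    [0,0,0],
    [0,0,0],
    [0,0,0]
  ],
  "hand": [0.65,0.65,0.65,0.65]
}}

```text
time_s: 3.38
ee_pos: [470.0, 159.8, 76.6]
ee_rot: [180.0, 0.0, -170.8]
force: [-0.5, 0.5, 0.7]
gripper_width: 59.3
gripper_force: 0.0
```

```bash
python3 - <<'E'
from h import *
print(env.state()["ee_pos"])
a=viewer.grab_frame("scene");b=viewer.grab_frame("top")
def c(p,x,y,w=100,h=110,f=4):
    im=cv2.resize(p["pixels"][y:y+h,x:x+w,::-1],None,fx=f,fy=f,interpolation=cv2.INTER_CUBIC)
    u=proj(p,env.state()["ee_pos"]); cv2.circle(im,tuple(int(v) for v in (u-[x,y])*4+2),3,(255,0,255),-1); return im
cv2.imwrite("pics/over.png",np.hstack([c(a,235,170),c(b,215,145)]))
E
```

```text
[470.03823737 159.77092692  76.55721252]
```

View pics/over.png

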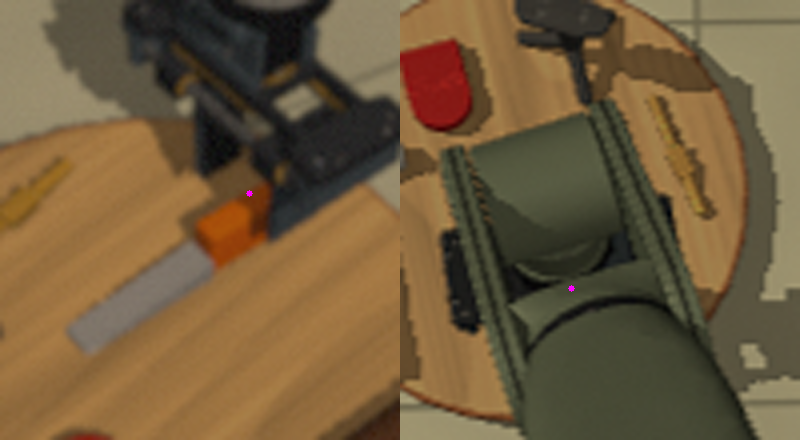

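The handle sits between the open fingers, with the TCP dot at about (297,218) in scene just behind the handle centre. I go down and grip.

Call:
{"fn": "apply_moves", "kwargs": {
  "delta_pos": [
    [0,0,-0.17],
    [0,0,-0.34],
    [0,0,-0.34],
    [0,0,-0.34],
    [0,0,-0.34],
    [0,0,-0.34],
    [0,0,-0.34],
    [0,0,-0.34],
    [0,0,-0.34],
    [0,0,-0.34]
  ],
  "rot": [
    [0,0,0],
    [0,0,0],
    [0,0,0],
    [0,0,0],
    [0,0,0],
    [0,0,0],
    [0,0,0],
    [0,0,0],
    [0,0,0],
    [0,0,0]
  ],
  "hand": [0.65,0.65,0.65,0.65,0.1,0.1,0.1,0.1,0.1,0.1],
  "newtons": 40
}}

```text
time_s: 4.32
ee_pos: [470.6, 157.6, 35.5]
ee_rot: [-180.0, 0.0, -170.9]
force: [-0.5, -1.1, 2.2]
gripper_width: 22.0
gripper_force: 0.6
```

Call:
{"fn": "apply_moves", "kwargs": {
  "delta_pos": [
    [0,0,0],
    [0,0,0],
    [0,0,0],
    [0,0,0],
    [0,0,0],
    [0,0,0]
  ],
  "rot": [
    [0,0,0],
    [0,0,0],
    [0,0,0],
    [0,0,0],
    [0,0,0],
    [0,0,0]
  ],
  "hand": [0,0,0,0,0,0]
}}

```text
time_s: 4.82
ee_pos: [470.7, 157.5, 35.4]
ee_rot: [-180.0, 0.0, -170.9]
force: [-0.1, -1.0, 5.4]
gripper_width: 19.8
gripper_force: 39.9
```

Call:
{"fn": "apply_moves", "kwargs": {
  "delta_pos": [
    [0,0,0.2],
    [0,0,0.5],
    [0,0,0.8],
    [0,0,1],
    [0,0,1],
    [0,0,1]
  ],
  "rot": [
    [0,0,0],
    [0,0,0],
    [0,0,0],
    [0,0,0],
    [0,0,0],
    [0,0,0]
  ],
  "hand": [0,0,0,0,0,0]
}}

```text
time_s: 5.32
ee_pos: [470.6, 157.9, 155.6]
ee_rot: [180.0, 0.1, -170.9]
force: [-0.4, -0.6, -2.0]
gripper_width: 19.9
gripper_force: 39.9
```

Call:
{"fn": "apply_moves", "kwargs": {
  "delta_pos": [
    [0,-0.25,0],
    [0,-0.5,0],
    [0,-0.75,0],
    [0,-1,0],
    [0,-1,0],
    [0,-1,0]
  ],
  "rot": [
    [0,0,0.123],
    [0,0,0.123],
    [0,0,0.123],
    [0,0,0.123],
    [0,0,0.123],
    [0,0,0.123]
  ],
  "hand": [0,0,0,0,0,0]
}}

```text
time_s: 5.82
ee_pos: [468.9, 36.6, 153.0]
ee_rot: [179.9, -0.3, -160.5]
force: [-0.4, -0.4, -1.9]
gripper_width: 19.9
gripper_force: 39.9
```

Call:
{"fn": "apply_moves", "kwargs": {
  "delta_pos": [
    [0,-0.25,0],
    [0,-0.5,0],
    [0,-0.75,0],
    [0,-1,0],
    [0,-1,0],
    [0,-1,0]
  ],
  "rot": [
    [0,0,0],
    [0,0,0],
    [0,0,0],
    [0,0,0],
    [0,0,0],
    [0,0,0]
  ],
  "hand": [0,0,0,0,0,0]
}}

```text
time_s: 6.32
ee_pos: [469.9, -82.2, 153.8]
ee_rot: [179.9, -0.1, -160.5]
force: [0.4, -0.1, -2.0]
gripper_width: 19.9
gripper_force: 39.9
```

Call:
{"fn": "apply_moves", "kwargs": {
  "delta_pos": [
    [0,-0.25,0],
    [0,-0.5,0],
    [0,-0.75,0],
    [0,-1,0],
    [0,-1,0],
    [0,-1,0]
  ],
  "rot": [
    [0,0,0],
    [0,0,0],
    [0,0,0],
    [0,0,0],
    [0,0,0],
    [0,0,0]
  ],
  "hand": [0,0,0,0,0,0]
}}

```text
time_s: 6.82
ee_pos: [470.5, -201.5, 154.2]
ee_rot: [179.9, -0.0, -160.4]
force: [-0.9, -0.8, -1.7]
gripper_width: 20.0
gripper_force: 39.9
```

Call:
{"fn": "apply_moves", "kwargs": {
  "delta_pos": [
    [0,-0.25,-0.2],
    [0,-0.55,-0.4],
    [0,-0.55,-0.5],
    [0,-0.55,-0.5],
    [0,-0.55,-0.5]
  ],
  "rot": [
    [0,0,0],
    [0,0,0],
    [0,0,0],
    [0,0,0],
    [0,0,0]
  ],
  "hand": [0,0,0,0,0]
}}

```text
time_s: 7.23
ee_pos: [470.1, -266.1, 94.3]
ee_rot: [179.8, -0.1, -160.3]
force: [1.3, 0.1, -1.3]
gripper_width: 19.7
gripper_force: 39.9
```

```bash
python3 - <<'E'
from h import *
s=env.state();print(s["ee_pos"],s["ee_rot"],s["force"],s["torque"],s["qpos"])
a=viewer.grab_frame("scene");b=viewer.grab_frame("top")
np.savez("p0.npz",**{n+k:np.array(p[k]) for n,p in(("a",a),("b",b)) for k in("pixels","camera_matrix","R","t")})
def c(p,x,y,w=100,h=110,f=4): return cv2.resize(p["pixels"][y:y+h,x:x+w,::-1],None,fx=f,fy=f,interpolation=cv2.INTER_CUBIC)
cv2.imwrite("pics/pre.png",np.hstack([c(a,140,110),c(b,325,130)]))
for n,p in(("a",a),("b",b)):
  for q in("gauge_tip","gauge_handle"): print(n,q,[(np.array(r["position"]).round(1).tolist(),round(r["score"],2)) for r in spotter.landmark_of(p,q)[:4]])
E
```

```text
[ 470.13689648 -266.05750723   94.25215694] [ 1.79802860e+02 -9.02699075e-02 -1.60291849e+02] [ 1.27543391  0.10633729 -1.29602876] [ 0.06235711  0.08692358 -0.0081327 ] [-3.07607161e+01  2.13587345e+01  1.03942876e+02  6.82645889e-02
  5.49079147e+01 -1.40508058e+02]
a gauge_tip [([394.8, 320.3], 0.87), ([397.2, 260.6], 0.71), ([192.4, 149.4], 0.55)]
a gauge_handle [([459.1, 383.5], 0.68), ([223.9, 116.8], 0.62), ([419.5, 233.3], 0.62)]
b gauge_tip [([166.8, 241.6], 0.86), ([202.5, 278.5], 0.67), ([371.4, 175.6], 0.64)]
b gauge_handle [([109.1, 247.7], 0.92), ([383.8, 210.1], 0.77), ([211.6, 305.9], 0.43)]
```

View pics/pre.png

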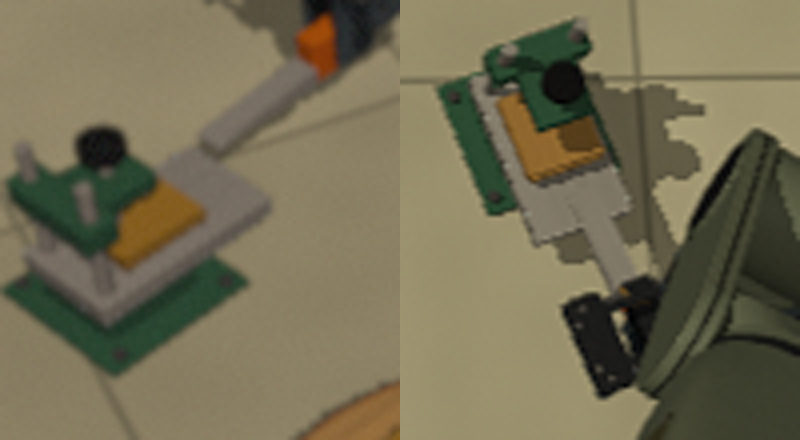

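The gauge is held level and points into the press. Its tip is over the ledge at about (192,147) in scene and (371,181) in top. I overlay the predicted outlines to check the relative pose.

```bash
cat > ov.py <<'E'
from h import *
def pose(x,y,th,z):
    c,s=np.cos(th),np.sin(th); return lambda P:np.array([x+c*P[0]-s*P[1],y+s*P[0]+c*P[1],z+P[2]])
def panel(p,o,w,h,f,polys):
    im=cv2.resize(p["pixels"][o[1]:o[1]+h,o[0]:o[0]+w,::-1],None,fx=f,fy=f,interpolation=cv2.INTER_CUBIC)
    for T,pts,col in polys:
        q=np.array([(proj(p,T(v))-o+.5)*f for v in pts]); cv2.polylines(im,[q.astype(int)],True,col,1)
    return im
BL=[(130,12,3),(130,-12,3),(30,-12,15),(30,12,15)]; HD=[(30,10,36),(30,-10,36),(-30,-10,36),(-30,10,36)]
PL=[(-50,45,0),(-50,-45,0),(110,-45,0),(110,45,0)]
E
python3 - <<'E'
from ov import *
Z=np.load("p0.npz"); a,b=[{k:Z[n+k] for k in("pixels","camera_matrix","R","t")} for n in "ab"]
e=env.state()["ee_pos"]; th=np.radians(19.7)
G=pose(e[0]+6*np.cos(th),e[1]+6*np.sin(th),th,e[2]-5.4); P=pose(626.1,-212.7,np.radians(19.67),45)
L=[(G,BL,(0,0,255)),(G,HD,(255,0,255)),(P,PL,(255,255,0))]
cv2.imwrite("pics/ov.png",np.hstack([panel(a,np.array((150,108)),80,85,5,L),panel(b,np.array((335,140)),80,85,5,L)]))
E
```

```text
(no output)
```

View pics/ov.png

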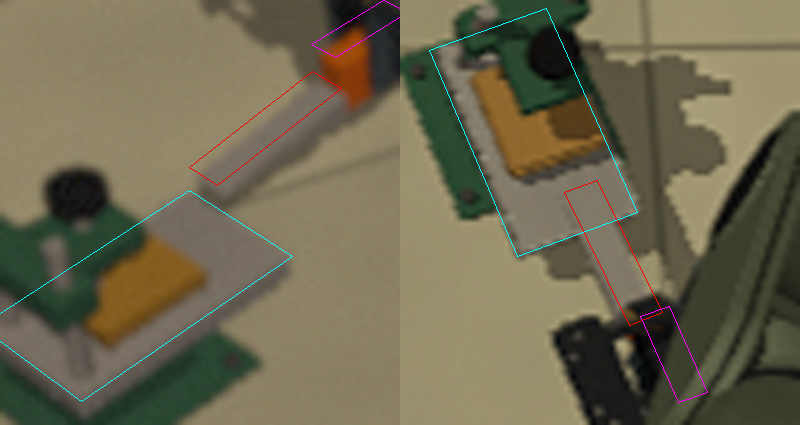

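Call:
{"fn": "apply_moves", "kwargs": {
  "delta_pos": [
    [0,0,-0.1],
    [0,0,-0.2],
    [0,0,-0.28],
    [0,0,-0.28],
    [0,0,-0.28],
    [0,0,-0.28]
  ],
  "rot": [
    [0,0,0],
    [0,0,0],
    [0,0,0],
    [0,0,0],
    [0,0,0],
    [0,0,0]
  ],
  "hand": [0,0,0,0,0,0]
}}

```text
time_s: 8.03
ee_pos: [470.9, -268.6, 62.1]
ee_rot: [-180.0, 0.0, -160.4]
force: [0.7, -0.2, -1.9]
gripper_width: 20.1
gripper_force: 39.9
```

Call:
{"fn": "apply_moves", "kwargs": {
  "delta_pos": [
    [0,0,-0.015],
    [0,0,-0.03],
    [0,0,-0.03],
    [0,0,-0.03]
  ],
  "rot": [
    [0,0,0],
    [0,0,0],
    [0,0,0],
    [0,0,0]
  ],
  "hand": [0,0,0,0]
}}

```text
time_s: 8.37
ee_pos: [470.5, -268.4, 58.1]
ee_rot: [-180.0, 0.0, -160.4]
force: [-0.4, 0.6, -1.5]
gripper_width: 19.8
gripper_force: 39.9
```

```bash
cat > s.py <<'E'
from h import *
np.set_printoptions(precision=2,suppress=True)
s=env.state()
for k in("time_s","ee_pos","ee_rot","force","torque"): print(k,s[k])
E
python3 s.py
```

```text
time_s 8.3667
ee_pos [ 470.5  -268.41   58.09]
ee_rot [-180.      0.01 -160.37]
force [-0.39  0.57 -1.45]
torque [0.02 0.07 0.03]
```

Call:
{"fn": "apply_moves", "kwargs": {
  "delta_pos": [
    [0,0,-0.008],
    [0,0,-0.016],
    [0,0,-0.016],
    [0,0,-0.016]
  ],
  "rot": [
    [0,0,0],
    [0,0,0],
    [0,0,0],
    [0,0,0]
  ],
  "hand": [0,0,0,0]
}}

```text
time_s: 8.7
ee_pos: [470.4, -268.4, 56.0]
ee_rot: [180.0, -0.0, -160.4]
force: [0.1, 0.9, -1.5]
gripper_width: 19.9
gripper_force: 39.9
```

Call:
{"fn": "apply_moves", "kwargs": {
  "delta_pos": [
    [0,0,-0.008],
    [0,0,-0.016],
    [0,0,-0.016],
    [0,0,-0.016]
  ],
  "rot": [
    [0,0,0],
    [0,0,0],
    [0,0,0],
    [0,0,0]
  ],
  "hand": [0,0,0,0]
}}

```text
time_s: 9.03
ee_pos: [470.4, -268.4, 54.1]
ee_rot: [180.0, -0.0, -160.4]
force: [-0.1, 0.5, -1.3]
gripper_width: 19.6
gripper_force: 39.9
```

Call:
{"fn": "apply_moves", "kwargs": {
  "delta_pos": [
    [0,0,-0.008],
    [0,0,-0.012],
    [0,0,-0.012],
    [0,0,-0.012]
  ],
  "rot": [
    [0,0,0],
    [0,0,0],
    [0,0,0],
    [0,0,0]
  ],
  "hand": [0,0,0,0]
}}

```text
time_s: 9.37
ee_pos: [470.5, -268.4, 52.7]
ee_rot: [180.0, -0.0, -160.4]
force: [0.1, 0.3, -1.7]
gripper_width: 19.8
gripper_force: 39.9
```

```bash
python3 s.py
```

```text
time_s 9.3667
ee_pos [ 470.45 -268.38   52.66]
ee_rot [ 179.99   -0.   -160.36]
force [ 0.14  0.32 -1.71]
torque [0.02 0.11 0.05]
```

Still free, so the nose hardly droops. I continue in 1 mm steps.

Call:
{"fn": "apply_moves", "kwargs": {
  "delta_pos": [
    [0,0,-0.008],
    [0,0,-0.008],
    [0,0,-0.008],
    [0,0,-0.008]
  ],
  "rot": [
    [0,0,0],
    [0,0,0],
    [0,0,0],
    [0,0,0]
  ],
  "hand": [0,0,0,0]
}}

```text
time_s: 9.7
ee_pos: [470.5, -268.4, 51.7]
ee_rot: [180.0, 0.0, -160.4]
force: [-0.3, 0.6, -1.4]
gripper_width: 20.0
gripper_force: 39.9
```

Call:
{"fn": "apply_moves", "kwargs": {
  "delta_pos": [
    [0,0,-0.008],
    [0,0,-0.008],
    [0,0,-0.008],
    [0,0,-0.008]
  ],
  "rot": [
    [0,0,0],
    [0,0,0],
    [0,0,0],
    [0,0,0]
  ],
  "hand": [0,0,0,0]
}}

```text
time_s: 10.03
ee_pos: [470.5, -268.4, 50.7]
ee_rot: [180.0, -0.0, -160.4]
force: [0.4, 0.8, -1.4]
gripper_width: 19.6
gripper_force: 39.9
```

Call:
{"fn": "apply_moves", "kwargs": {
  "delta_pos": [
    [0,0,-0.005],
    [0,0,-0.005],
    [0,0,-0.005],
    [0,0,-0.005]
  ],
  "rot": [
    [0,0,0],
    [0,0,0],
    [0,0,0],
    [0,0,0]
  ],
  "hand": [0,0,0,0]
}}

```text
time_s: 10.37
ee_pos: [470.6, -268.5, 50.4]
ee_rot: [-180.0, 0.0, -160.4]
force: [0.1, -0.0, 1.0]
gripper_width: 20.0
gripper_force: 40.0
```

```bash
python3 s.py
```

```text
time_s 10.3667
ee_pos [ 470.56 -268.48   50.38]
ee_rot [-179.99    0.02 -160.37]
force [ 0.1  -0.02  0.99]
torque [ 0.11  0.03 -0.02]
```

Contact came at TCP z 50.4, as predicted for a flat blade. Now I slide in along the press axis, direction (0.94, 0.34).

Call:
{"fn": "apply_moves", "kwargs": {
  "delta_pos": [
    [0,0,0],
    [0,0,0],
    [0,0,0],
    [0.02,0.007,0],
    [0.04,0.014,0],
    [0.06,0.021,0],
    [0.078,0.028,0],
    [0.078,0.028,0]
  ],
  "rot": [
    [0,0,0],
    [0,0,0],
    [0,0,0],
    [0,0,0],
    [0,0,0],
    [0,0,0],
    [0,0,0],
    [0,0,0]
  ],
  "hand": [0,0,0,0,0,0,0,0]
}}

```text
time_s: 11.03
ee_pos: [480.6, -265.0, 50.3]
ee_rot: [-180.0, 0.0, -160.4]
force: [-1.2, -1.1, 2.2]
gripper_width: 19.6
gripper_force: 40.0
```

```bash
python3 s.py; python3 - <<'E'
from ov import *
a=viewer.grab_frame("scene");b=viewer.grab_frame("top")
e=env.state()["ee_pos"]; th=np.radians(19.7)
G=pose(e[0]+6*np.cos(th),e[1]+6*np.sin(th),th,e[2]-5.4); P=pose(626.1,-212.7,np.radians(19.67),45)
L=[(G,BL,(0,0,255))]; L2=[(P,PL,(255,255,0))]
cv2.imwrite("pics/ov2.png",np.hstack([panel(a,np.array((160,125)),65,75,6,L2),panel(b,np.array((345,145)),65,75,6,L+L2)]))
E
```

```text
time_s 11.0333
ee_pos [ 480.56 -264.96   50.27]
ee_rot [-179.98    0.04 -160.35]
force [-1.15 -1.15  2.2 ]
torque [ 0.05 -0.1  -0.01]
```

View pics/ov2.png

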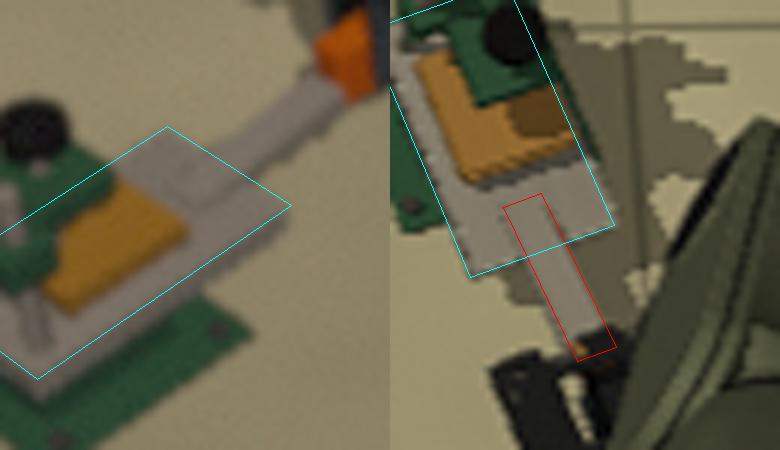

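The blade lies flat and parallel on the ledge. Its tip is about half-way along it, near (191,157) in scene and (433-345 → about 370,178) in top. I keep sliding.

Call:
{"fn": "apply_moves", "kwargs": {
  "delta_pos": [
    [0.02,0.007,0],
    [0.04,0.014,0],
    [0.06,0.021,0],
    [0.08,0.0285,0],
    [0.1,0.036,0],
    [0.12,0.043,0],
    [0.14,0.05,0],
    [0.157,0.056,0],
    [0.157,0.056,0]
  ],
  "rot": [
    [0,0,0],
    [0,0,0],
    [0,0,0],
    [0,0,0],
    [0,0,0],
    [0,0,0],
    [0,0,0],
    [0,0,0],
    [0,0,0]
  ],
  "hand": [0,0,0,0,0,0,0,0,0]
}}

```text
time_s: 11.88
ee_pos: [499.3, -258.2, 50.3]
ee_rot: [-180.0, 0.0, -160.4]
force: [-2.5, -0.4, 4.4]
gripper_width: 19.7
gripper_force: 40.0
```

Call:
{"fn": "apply_moves", "kwargs": {
  "delta_pos": [
    [0.02,0.007,0],
    [0.04,0.014,0],
    [0.06,0.021,0],
    [0.08,0.0285,0],
    [0.1,0.036,0],
    [0.12,0.043,0],
    [0.12,0.043,0]
  ],
  "rot": [
    [0,0,0],
    [0,0,0],
    [0,0,0],
    [0,0,0],
    [0,0,0],
    [0,0,0],
    [0,0,0]
  ],
  "hand": [0,0,0,0,0,0,0]
}}

```text
time_s: 12.47
ee_pos: [513.5, -253.1, 50.3]
ee_rot: [-180.0, 0.0, -160.4]
force: [-2.5, -1.1, 4.4]
gripper_width: 20.0
gripper_force: 40.0
```

```bash
python3 s.py
```

```text
time_s 12.4667
ee_pos [ 513.48 -253.09   50.34]
ee_rot [-179.99    0.01 -160.35]
force [-2.55 -1.07  4.4 ]
torque [-0.    0.19 -0.  ]
```

Call:
{"fn": "apply_moves", "kwargs": {
  "delta_pos": [
    [0.01,0.0035,0],
    [0.02,0.007,0],
    [0.03,0.0105,0],
    [0.04,0.014,0],
    [0.04,0.014,0]
  ],
  "rot": [
    [0,0,0],
    [0,0,0],
    [0,0,0],
    [0,0,0],
    [0,0,0]
  ],
  "hand": [0,0,0,0,0]
}}

```text
time_s: 12.88
ee_pos: [517.8, -251.5, 50.4]
ee_rot: [180.0, -0.0, -160.4]
force: [-3.3, -1.1, 5.4]
gripper_width: 19.7
gripper_force: 40.0
```

Call:
{"fn": "apply_moves", "kwargs": {
  "delta_pos": [
    [0.01,0.0035,0],
    [0.02,0.007,0],
    [0.03,0.0105,0],
    [0.04,0.014,0],
    [0.04,0.014,0]
  ],
  "rot": [
    [0,0,0],
    [0,0,0],
    [0,0,0],
    [0,0,0],
    [0,0,0]
  ],
  "hand": [0,0,0,0,0]
}}

```text
time_s: 13.3
ee_pos: [522.6, -249.8, 50.4]
ee_rot: [180.0, -0.0, -160.4]
force: [-4.1, -1.0, 6.3]
gripper_width: 19.9
gripper_force: 40.0
```

Call:
{"fn": "apply_moves", "kwargs": {
  "delta_pos": [
    [0.01,0.0035,0],
    [0.02,0.007,0],
    [0.03,0.0105,0],
    [0.04,0.014,0],
    [0.04,0.014,0]
  ],
  "rot": [
    [0,0,0],
    [0,0,0],
    [0,0,0],
    [0,0,0],
    [0,0,0]
  ],
  "hand": [0,0,0,0,0]
}}

```text
time_s: 13.72
ee_pos: [527.4, -248.2, 50.4]
ee_rot: [180.0, -0.0, -160.3]
force: [-3.4, -1.7, 5.8]
gripper_width: 19.9
gripper_force: 40.0
```

Call:
{"fn": "apply_moves", "kwargs": {
  "delta_pos": [
    [0.01,0.0035,0.002],
    [0.02,0.007,0.002],
    [0.03,0.0105,0.002],
    [0.03,0.0105,0.002]
  ],
  "rot": [
    [0,0,0],
    [0,0,0],
    [0,0,0],
    [0,0,0]
  ],
  "hand": [0,0,0,0]
}}

```text
time_s: 14.05
ee_pos: [531.2, -246.7, 50.4]
ee_rot: [180.0, -0.0, -160.4]
force: [-2.4, -1.4, 5.9]
gripper_width: 20.1
gripper_force: 40.0
```

Call:
{"fn": "apply_moves", "kwargs": {
  "delta_pos": [
    [0.01,0.0035,0],
    [0.02,0.007,0],
    [0.03,0.0105,0],
    [0.03,0.0105,0]
  ],
  "rot": [
    [0,0,0],
    [0,0,0],
    [0,0,0],
    [0,0,0]
  ],
  "hand": [0,0,0,0]
}}

```text
time_s: 14.38
ee_pos: [533.8, -245.8, 50.5]
ee_rot: [180.0, -0.1, -160.3]
force: [-6.4, -3.2, 6.4]
gripper_width: 19.9
gripper_force: 40.0
```

```bash
python3 s.py
```

```text
time_s 14.3833
ee_pos [ 533.81 -245.8    50.45]
ee_rot [ 179.97   -0.12 -160.34]
force [-6.44 -3.21  6.41]
torque [-0.31  0.62 -0.11]
```

Drag has risen clearly to 7.2 N, so the upper plate has been met. I take small steps from here.

Call:
{"fn": "apply_moves", "kwargs": {
  "delta_pos": [
    [0.008,0.0028,0],
    [0.016,0.0056,0],
    [0.016,0.0056,0],
    [0.016,0.0056,0],
    [0.016,0.0056,0]
  ],
  "rot": [
    [0,0,0],
    [0,0,0],
    [0,0,0],
    [0,0,0],
    [0,0,0]
  ],
  "hand": [0,0,0,0,0]
}}

```text
time_s: 14.8
ee_pos: [534.1, -245.6, 50.4]
ee_rot: [179.9, -0.3, -160.3]
force: [-9.9, -4.6, 8.5]
gripper_width: 19.6
gripper_force: 40.0
```

```bash
python3 s.py
```

```text
time_s 14.8
ee_pos [ 534.11 -245.64   50.44]
ee_rot [ 179.94   -0.28 -160.33]
force [-9.91 -4.65  8.47]
torque [-0.62  1.21 -0.07]
```

Call:
{"fn": "apply_moves", "kwargs": {
  "delta_pos": [
    [0.008,0.0028,0],
    [0.008,0.0028,0],
    [0.008,0.0028,0],
    [0.008,0.0028,0],
    [0.008,0.0028,0],
    [0.008,0.0028,0]
  ],
  "rot": [
    [0,0,0],
    [0,0,0],
    [0,0,0],
    [0,0,0],
    [0,0,0],
    [0,0,0]
  ],
  "hand": [0,0,0,0,0,0]
}}

```text
time_s: 15.3
ee_pos: [534.3, -245.6, 50.4]
ee_rot: [179.9, -0.4, -160.3]
force: [-12.7, -5.6, 8.8]
gripper_width: 19.7
gripper_force: 40.0
```

```bash
python3 s.py; python3 - <<'E'
from ov import *
a=viewer.grab_frame("scene");b=viewer.grab_frame("top")
cv2.imwrite("pics/fin.png",np.hstack([panel(a,np.array((150,125)),65,75,6,[]),panel(b,np.array((345,140)),65,75,6,[])]))
E
```

```text
time_s 15.3
ee_pos [ 534.26 -245.6    50.45]
ee_rot [ 179.93   -0.37 -160.33]
force [-12.67  -5.63   8.78]
torque [-0.86  1.55 -0.11]
```

View pics/fin.png

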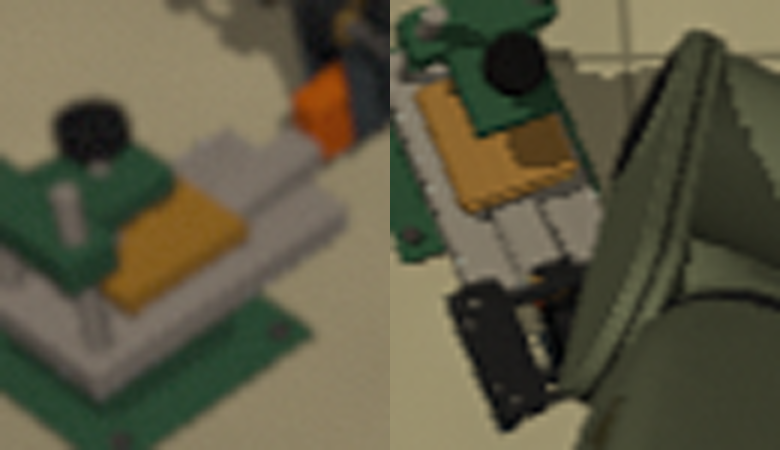

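The blade sits straight under the brass plate, which is at about (185,165) in scene. It drags about 14 N, the brass looks unlifted, and the gauge is at rest and gripped. I hand the job in.

```bash
python3 -c "
from h import *
print(env.job_done())"
```

```text
the job is handed in; nothing more can be done
None
```

I handed the job in with the middle-sized taper gauge still gripped, flat and straight on the lower plate, its tip about 39 mm inside the mouth by my estimate. It drags at about 14 N, and the final picture showed no visible lift of the brass plate. The hand-in gave no verdict.

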